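# Start the clamp nut on the test fixture

## Task

Pick up the big flange nut from the bench and set it, flange down, over the stud of the test fixture. With the nut resting lightly on the thread ends, back it off (anticlockwise from above) until you feel it drop into the thread, then turn it clockwise about a quarter turn so that the thread has caught, and let go. Never force the nut against the stud, and leave the tools and the jar where they are.

Things in the scene. Friction and masses are not known exactly. Their poses are not given: they have to be found in the camera images.
- nut_center (a point): Loose steel flange nut, 0.18 to 0.28 kg, lying flange down on the bench: a hexagon 46 mm across flats and 26 mm high on a round flange 59 mm across and 4 mm thick (30 mm high in all). The point is on its axis, 15 mm above its underside; z is up along the axis, x is square to one pair of flats (the other pairs follow at every 60 degrees).
- nut: The same nut; origin at the centre of its underside. Its open bore is 35 mm wide. Its thread is three round lugs, 3.6 mm thick, that stand into the bore at every 120 degrees and leave 25.6 mm between them; their middle is 14 mm above the underside.
- stud_tip (a point): Upper tip of the fixture's fixed upright stud, on its axis (z up), 101 mm above the bench. From here a tapered nose 15 mm wide grows to 23 mm at 12 mm below. Height of the nut's middle below the tip: 17 to 22 mm when it rides on top of the threads, 23 to 24 mm dropped into the gap, 29 mm after a quarter turn clockwise, 34 mm when its flange meets the washer.
- thread_top (a point): Point on the stud's axis, 20 mm below the tip, level with the blunt upper ends of its three equal right-handed threads (32 mm outside, 2.4 mm thick, 120 degrees apart, 22.5 mm lead a turn, 7.5 mm from one to the next). Where round the stud they end differs each time; this frame does not tell it. The stud does not turn. In the thread a nut has 1.3 mm play up and down.
- thread_gap (a point): Same axis, 27 mm below the tip: floor of the gaps. Each gap runs 29 degrees anticlockwise (from above) from a thread's end to a tooth, 10 degrees wide and 3.5 mm high, on the next thread. A nut riding on top jams on a tooth if turned clockwise; turned anticlockwise it climbs 0.6 mm per 10 degrees, then drops 7 mm. Leaving the top of a tooth it drops only 3 mm. In the gap lugs have 15 degrees of play.
- fixture: Fixed test fixture: aluminium base plate 200 x 140 mm, a grey controller housing (top at 40 mm) held by a steel clamp bar (top 48 mm above the bench), and on the bar a washer, 48 mm wide, with the stud through it. Origin on the bench under the stud; x points to the housing. Only the stud stands higher than 52 mm.
- wrench_mid (a point): Loose open-ended wrench lying on the bench, a bystander; a point on it.
- screwdriver_mid (a point): Loose screwdriver lying on the bench near the robot, a bystander; a point on it.
- grease_mid (a point): Small white jar with black cap, 48 mm wide, 60 mm high, standing on the bench, a bystander; the point is half-way up.
Mind the look-alikes: they are no part of the job. Leave any black, brown or green look-alike of the nut alone.

How it is judged:
By the outcome, as a careful person would: the job done as asked, in the order asked, and still so for the second after the job is handed in, with the robot touching nothing.
It also fails if it takes over 72 s, if anything falls off the work surface, if the arm or the gripper's body presses on something with over 40 N, if the wrist force passes 120 N, or if a joint passes its speed limit or range.

## Robot

A 7-joint arm with a two-finger parallel gripper is mounted at the origin on the work surface. World frame = base frame: x ahead of the robot, y to its left, z up, the work surface at z = 0. Lengths are in m, angles in degrees, forces in N, time in s.
With the tool pointing down it reaches from about 0.425 to 1.025 m from the base axis. Payload 9.4 kg.
Tool frame: the origin (TCP) lies on the centre line of the jaws, within the pads' length; the fingertips stand 19 mm ahead of it and the grasp point (between the pads) is the TCP (manip.finger_overhang is the z of the fingertips in the tool frame, in m); z points along the fingers, y is the line along which they close (so a half turn about z gives the same grasp; the last joint's range is limited). The gripper opens to 93 mm and grips with 3 to 60 N. Pads are 15 mm wide; open, the fingers measure 128 mm over their backs; the gripper's body (75 mm by 188 mm) begins 65 mm behind the grasp point.
Start: joints at [65.048, 34.337, -0.143, 91.639, 0.103, 54.024, -4.572], TCP at [0.255, -0.679, 0.238] pointing down, gripper open.
Joint ranges: [-147.43, 147.43], [-19.82, 112.94], [-74.19, 73.91], [6.32, 146.72], [-59.91, 239.91], [6.04, 106.73], [-150.56, 150.56]. Speed limits (degrees/s): [127.2, 127.2, 172.46, 172.46, 180, 180, 180].

## Interface

Orientations are given as [roll, pitch, yaw] about the fixed x, y, z axes, in that order (R = Rz(yaw) Ry(pitch) Rx(roll)).
In Python, from bench import monitor, vision, manip gives the robot as it stands.
- The arm moves only by the shell command python3 -m handwheel 'ROWS' [OPENING] [FORCE]. ROWS is JSON, a list that holds one entry, the list of rows, each a list of 4 numbers: the shift along the tool's x, y, z in cm, then the turn about the tool's z in rad. A call has 1 to 10 rows; each row is the pose to reach, as a shift and turn from the pose commanded when the call began, along the tool's axes at that moment; what a row does not reach only later rows make up. A row lasts 1/12 s, in which the tool goes at most 41.7 mm and 7.16 degrees, less where a joint would pass 70% of its speed; a pose out of reach is approached as far as the arm can. A call with a gripper value outside its range is refused whole. OPENING is the finger opening in cm, from 0 to 9.3, set as the call begins (- or left out, the last holds). The fingers move at their own pace and stop on an object; FORCE is the grip in N (left out, the last holds). Time passes only in rows, so rows that repeat a pose let the fingers close. It gives the time, the measured TCP pose, the force, the opening and the grip force at its end, in the units of the state.
- monitor.get_state(): the state, without advancing time (a new reading comes with each control period).
- vision.grab_frame(name): name is "scene" or "side" or "wrist"; returns (picture, depth): 384x512x3 uint8, red, green, blue; 384x512 float32, m along the optical axis (not along the pixel's ray), 0 where there is no reading.
- vision.camera_params(name): a dict with "vfov" (degrees; the focal length in pixels is half the picture's height over the tangent of half this angle, whatever the lens; pixels are square), "cx", "cy" (the principal point, pixels), "k1" (the pictures are not rectified: a ray, as slopes to the right and down, at radius r is drawn at 1 + k1 r^2 times it, then the intrinsics apply), "pose" (4x4, takes a point from camera to world coordinates). Camera axes: x right, y down, z forward; pixel columns grow to the right and rows downward; lengths in m; the calibration is good to about 2 mm. A picture is of the moment at which its call begins: read the wrist's pose just before it. camera_params takes no time and is no camera call; for the wrist camera it gives the pose at the moment of the call.
- manip.sign_off(): hands the job in; it is judged then, once.
The state is a dict: "time_s": time; "joint_positions": joint angles; "joint_vel": joint speeds; "effort": joint torques, N m; "tcp_pos": TCP position; "ee_rot": TCP orientation; "force": force on the tool from outside, world axes, zero at the start; "ft_torque": the same for the moment, N m; "grip_width": finger opening in m; "finger_force": force on a finger pad.
Only numpy, scipy, OpenCV 4.12 (cv2) and the standard library are available. Lean on these libraries where they do the work, as an engineer would, in place of code of your own. Each camera call takes 0.05 s, during which the arm holds its last target. There are 200 camera calls.

## Working session

There is one attempt and no reset: what is moved stays moved. The work goes in short steps, Python scripts to look and compute and a shell command to move; the robot and the scene stay as the last step left them, time stands still between calls to the robot, and variables do not carry over. Pictures are saved under pics/ and viewed, at most 10 in all, crops included, and the job is handed in when it is done.

```bash
mkdir -p pics; ls
cat > h.py <<'E'
import numpy as np,cv2
from bench import monitor,vision,manip
def K(p):
    f=192/np.tan(np.radians(p['vfov'])/2); return f
def ray(p,u,v):
    f=K(p); d=np.array([(u-p['cx'])/f,(v-p['cy'])/f]); s=d.copy()
    for _ in range(20): s=d/(1+p['k1']*(s@s))
    P=np.array(p['pose']); return P[:3,3],P[:3,:3]@np.array([s[0],s[1],1])
def onz(p,u,v,z):
    o,d=ray(p,u,v); return o+d*(z-o[2])/d[2]
def proj(p,X):
    P=np.array(p['pose']); c=P[:3,:3].T@(np.array(X)-P[:3,3]); s=c[:2]/c[2]; s=s*(1+p['k1']*(s@s))
    return s*K(p)+[p['cx'],p['cy']]
def pt(p,D,u,v):
    o,d=ray(p,u,v); return o+d*D[int(round(v)),int(round(u))]
def grab(n,save=None):
    p=vision.camera_params(n); im,D=vision.grab_frame(n)
    if save: cv2.imwrite('pics/'+save,cv2.cvtColor(im,cv2.COLOR_RGB2BGR)); np.savez('pics/'+save[:-4],im=im,D=D,**{k:np.array(v) for k,v in p.items()})
    return p,im,D
E
python3 - <<'E'
from h import *
for n in ['scene','side','wrist']:
    p,im,D=grab(n,n+'0.png'); print(n,p)
a=cv2.imread('pics/scene0.png');b=cv2.imread('pics/side0.png')
s=monitor.get_state();print(s)
E
```

```text
pics
scene {'vfov': 51.87549938134495, 'cx': 260.7000269329226, 'cy': 181.0161013643511, 'k1': -0.011456253294372101, 'pose': array([[ 0.57895391,  0.4606879 , -0.67273995,  1.23631775],
       [ 0.81512481, -0.30719377,  0.49112476, -0.55960177],
       [ 0.01959371, -0.83270562, -0.55336917,  0.66827314],
       [ 0.        ,  0.        ,  0.        ,  1.        ]])}
side {'vfov': 50.39531593416615, 'cx': 259.3051408722, 'cy': 195.3397061834775, 'k1': 0.03659002358020051, 'pose': array([[-0.65360846, -0.51770527,  0.55206633, -0.1125664 ],
       [-0.75652052,  0.42595664, -0.49622338,  0.53947877],
       [ 0.02174114, -0.7419853 , -0.67006353,  0.9146477 ],
       [ 0.        ,  0.        ,  0.        ,  1.        ]])}
wrist {'vfov': 59.28900426327106, 'cx': 259.20073126776435, 'cy': 191.77969001025636, 'k1': -0.03635361818158758, 'pose': array([[ 3.52245059e-01, -9.00913592e-01, -2.53531296e-01,
         3.24854138e-01],
       [-9.35907454e-01, -3.39308765e-01, -9.45875252e-02,
        -6.51209226e-01],
       [-8.10203754e-04,  2.70599818e-01, -9.62691582e-01,
         3.84023517e-01],
       [ 0.00000000e+00,  0.00000000e+00,  0.00000000e+00,
         1.00000000e+00]])}
{'time_s': 0.15, 'joint_positions': array([65.04646106, 34.3747874 , -0.1439669 , 91.66930895,  0.1029841 ,
       54.02457271, -4.57107562]), 'joint_vel': array([-0.06184633, -0.07222967, -0.04424117, -0.18264329, -0.03113401,
       -0.04853381, -0.03513775]), 'effort': array([ 2.58827713e-03, -7.65586925e+01,  1.49873368e+00, -2.52565759e+01,
       -5.24120405e-02,  1.48159760e-02,  5.64434242e-05]), 'tcp_pos': array([ 0.25445616, -0.67851546,  0.23695551]), 'ee_rot': array([-1.79931833e+02,  7.44143821e-03,  2.05618879e+01]), 'force': array([-0.95673549,  0.40180127, -0.95828841]), 'ft_torque': array([0.01492951, 0.04139985, 0.05786413]), 'finger_force': 0.0, 'grip_width': 0.09299277948999081}
```

View pics/scene0.png

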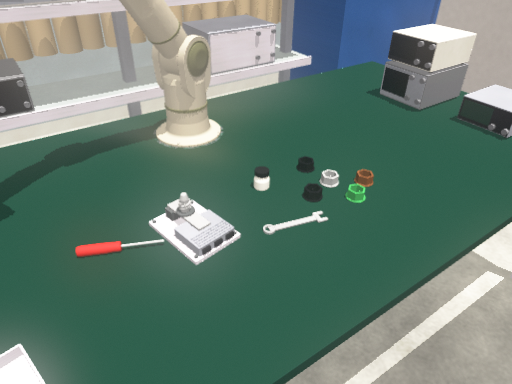

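View pics/side0.png

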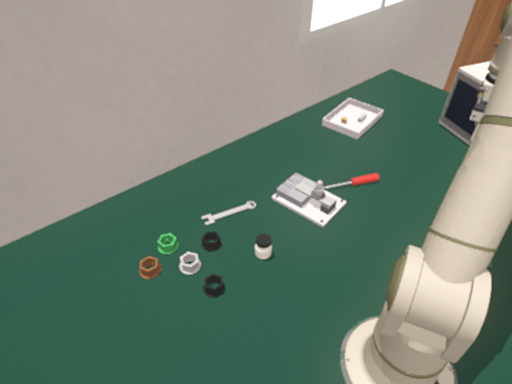

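The steel nut is at scene (330,178) / side (190,263), between two black, a brown and a green look-alike. The stud tip is at scene (184,197) / side (319,185), the jar at scene (262,178).

Run:
```python
from h import *
L={n:np.load(f'pics/{n}0.npz') for n in ['scene','side']}
for nm,a,b,z in [('nut',(330,178),(190,263),.03),('tip',(184,195),(319,182),.101),('jar',(262,172),(263,241),.06),('green',(356,193),(168,243),.03),('black1',(306,164),(214,286),.03),('black2',(313,192),(211,241),.03),('brown',(365,177),(150,267),.03)]:
    print(nm,onz(L['scene'],*a,z).round(4),onz(L['side'],*b,z).round(4))
    for n,q in (('scene',a),('side',b)): print('   depth',pt(L[n],L[n]['D'],*q).round(4))
def crop(f,x,y,w,h,s): return cv2.resize(cv2.imread(f)[y:y+h,x:x+w],None,fx=s,fy=s,interpolation=cv2.INTER_CUBIC)
A=np.vstack([np.hstack([crop('pics/scene0.png',150,175,100,75,4),crop('pics/side0.png',265,155,100,75,4)]),np.hstack([crop('pics/scene0.png',290,150,100,75,4),crop('pics/side0.png',140,225,100,75,4)])])
cv2.imwrite('pics/c0.png',A)
```

```text
nut [0.5616 0.1879 0.03  ] [0.5285 0.209  0.03  ]
   depth [0.5618 0.1877 0.0302]
   depth [0.5475 0.1992 0.0038]
tip [ 0.4928 -0.2485  0.101 ] [ 0.4868 -0.2464  0.101 ]
   depth [ 0.4912 -0.2478  0.0998]
   depth [ 0.4877 -0.2475  0.0999]
jar [0.4606 0.0106 0.06  ] [0.4417 0.0225 0.06  ]
   depth [0.4625 0.0092 0.0615]
   depth [0.4421 0.0221 0.0594]
green [0.6593 0.1952 0.03  ] [0.6283 0.2168 0.03  ]
   depth [0.6565 0.1988 0.0269]
   depth [6.532e-01 2.060e-01 3.000e-04]
black1 [0.4606 0.1811 0.03  ] [0.4262 0.2034 0.03  ]
   depth [0.4616 0.1802 0.0308]
   depth [ 0.4458  0.1911 -0.0022]
black2 [0.5878 0.0972 0.03  ] [0.5565 0.119  0.03  ]
   depth [0.5872 0.0977 0.0295]
   depth [ 5.793e-01  1.047e-01 -1.000e-04]
brown [0.6162 0.2798 0.03  ] [0.5857 0.2981 0.03  ]
   depth [0.614  0.2828 0.0277]
   depth [0.6075 0.2906 0.0023]
```

View pics/c0.png

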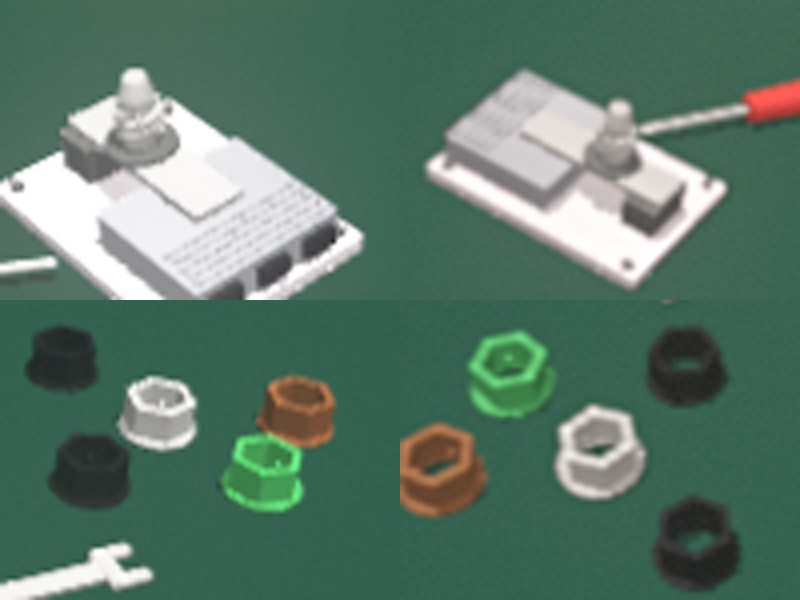

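```bash
cat >> h.py <<'E'
def delta(X,yaw=None):
    s=monitor.get_state(); y=np.radians(s['ee_rot'][2]); d=np.array(X)-s['tcp_pos']
    x=np.array([np.cos(y),np.sin(y)]); yy=np.array([np.sin(y),-np.cos(y)])
    return np.round([100*d[:2]@x,100*d[:2]@yy,-100*d[2],0 if yaw is None else -np.radians(yaw)+y],3)
E
python3 - <<'E'
from h import *
L={n:np.load(f'pics/{n}0.npz') for n in ['scene','side']}
for nm,a,b,z in [('nut',(329.5,174),(189.5,257.5),.03),('tip',(183.5,193),(320,181),.101)]:
    print(nm,onz(L['scene'],*a,z).round(4),onz(L['side'],*b,z).round(4))
    print(pt(L['side'],L['side']['D'],319,182))
print(delta([.556,.192,.20]))
E
```

```text
nut [0.5446 0.2022 0.03  ] [0.5453 0.1995 0.03  ]
[ 0.48765352 -0.24745542  0.09990561]
tip [ 0.4845 -0.2457  0.101 ] [ 0.4882 -0.2524  0.101 ]
[ 0.48765352 -0.24745542  0.09990561]
[ 58.807 -70.915   3.696   0.   ]
```

```bash
python3 -m handwheel '[[[3,-2.6,0.3,0],[6,-5.3,0.6,0],[9,-7.9,1,0],[12,-10.5,1.4,0],[15,-13.1,1.8,0],[18,-15.7,2.1,0],[21,-18.3,2.4,0],[24,-20.9,2.7,0],[27,-23.5,3,0],[30,-26.1,3.2,0]]]'
python3 -m handwheel '[[[3,-2.6,0.3,0],[5.5,-4.8,0.4,0],[6.8,-5.9,0.5,0],[6.8,-5.9,0.5,0],[6.8,-5.9,0.5,0]]]'
python3 - <<'E'
from h import *
p,im,D=grab('wrist','w1.png')
print(monitor.get_state()['tcp_pos'],proj(p,[.4865,-.249,.101]),proj(p,[.4865,-.249,.081]))
c=proj(p,[.4865,-.249,.09]).astype(int)
a=cv2.imread('pics/w1.png')[max(0,c[1]-75):c[1]+75,max(0,c[0]-100):c[0]+100]; print(c,a.shape)
cv2.imwrite('pics/w1c.png',cv2.resize(a,None,fx=4,fy=4,interpolation=cv2.INTER_CUBIC))
E
```

```text
time_s: 0.98
tcp_pos: [0.4442, -0.3273, 0.2054]
ee_rot: [-180.0, 0.0, 20.5]
force: [0.2, -0.3, 0.1]
grip_width: 0.0929
finger_force: 0.0
time_s: 1.4
tcp_pos: [0.4871, -0.2491, 0.2005]
ee_rot: [-180.0, 0.0, 20.7]
force: [-1.4, 0.0, -0.9]
grip_width: 0.093
finger_force: 0.0
[ 0.48644988 -0.25038602  0.20053563] [259.81077826 200.21259714] [259.76034202 193.03638287]
[259 196] (150, 200, 3)
```

View pics/w1c.png

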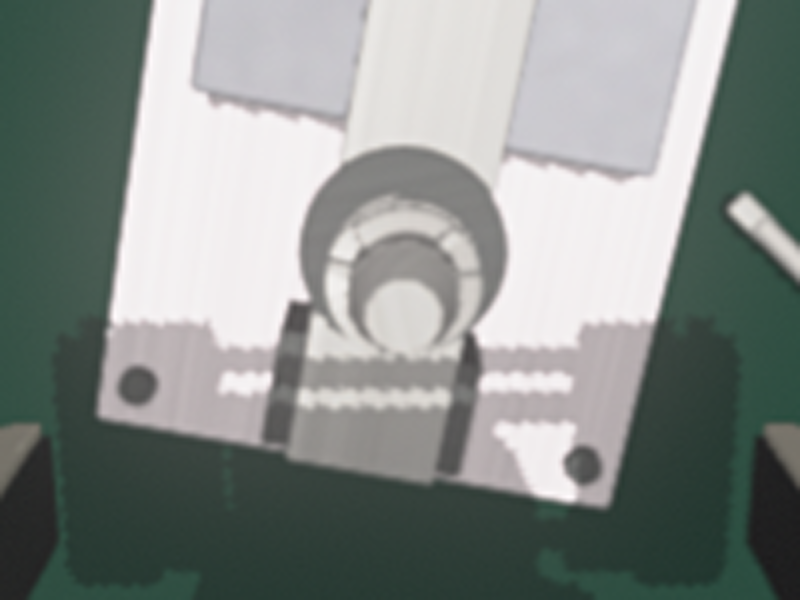

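The tip disc is at crop (403,316), full-image (259.7,200), and the projection of (0.4865, −0.249, 0.101) lands at (259.8,200.2), so the stud estimate is confirmed. Next I go above the nut.

```bash
python3 -m handwheel '[[[1.8,-3.4,0,0],[3.6,-6.8,0,0],[5.4,-10.2,0,0],[7.2,-13.6,0,0],[9,-17,0,0],[10.8,-20.4,0,0],[12.6,-23.8,0,0],[14.4,-27.2,0,0],[16.2,-30.6,0,0],[18,-34,0,0]]]'
python3 -m handwheel '[[[1.8,-3.2,0,0],[3,-5.4,0,0],[3.4,-6.1,0,0],[3.4,-6.1,0,0],[3.4,-6.1,0,0]]]'
python3 - <<'E'
from h import *
L=np.load('pics/w1.npz'); print('tip',onz(L,259.75,200,.101),'washer',onz(L,260,182.75,.052))
p,im,D=grab('wrist','w2.png')
s=monitor.get_state();print(s['tcp_pos'],s['ee_rot'],s['joint_positions'],proj(p,[.545,.201,.03]))
c=proj(p,[.545,.201,.03]).astype(int)
a=cv2.imread('pics/w2.png')[max(0,c[1]-50):c[1]+50,max(0,c[0]-65):c[0]+65]; print(c,a.shape)
cv2.imwrite('pics/w2c.png',cv2.resize(a,None,fx=6,fy=6,interpolation=cv2.INTER_CUBIC))
E
```

```text
time_s: 2.28
tcp_pos: [0.5364, 0.1313, 0.2007]
ee_rot: [180.0, -0.0, 20.4]
force: [0.4, -0.5, -0.8]
grip_width: 0.0933
finger_force: 0.0
time_s: 2.7
tcp_pos: [0.5465, 0.1984, 0.2004]
ee_rot: [179.9, 0.0, 20.5]
force: [0.4, -1.4, -0.7]
grip_width: 0.0927
finger_force: 0.0
tip [ 0.48664252 -0.24889618  0.101     ] washer [ 0.48789505 -0.24876179  0.052     ]
[0.54647871 0.19777217 0.20044521] [1.79931735e+02 5.80428047e-02 2.03857220e+01] [-24.70983712  27.0850241   -1.15642567 112.87761102   0.91434639
  40.10985319 -96.05366321] [256.71622968 178.48950539]
[256 178] (100, 130, 3)
```

View pics/w2c.png

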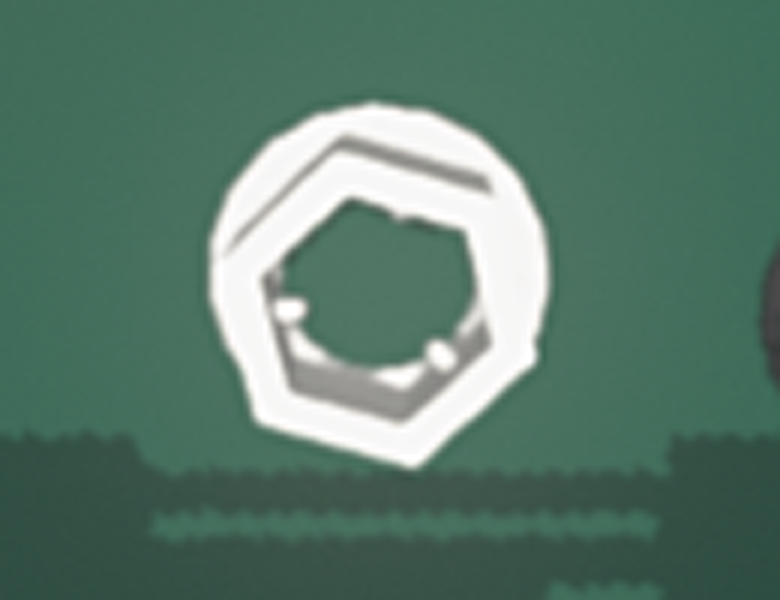

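Visible: steel nut hexagon with corners at crop ≈ (343,140), (492,188), (537,355), (412,467), (255,423), (225,255) and lugs at (290,308), (440,355), (398,213).

Run:
```python
from h import *
L=np.load('pics/w2.npz'); x0,y0=256-65,178-50
f=lambda q:(x0+q[0]/6-.4,y0+q[1]/6-.4)
C=[(343,140),(492,188),(537,355),(412,467),(255,423),(225,255)]
P=np.array([onz(L,*f(q),.03)[:2] for q in C]); c=P.mean(0); d=P-c
print(P.round(4),c,np.hypot(*d.T)); print(np.degrees(np.arctan2(d[:,1],d[:,0]))%60)
G=np.array([onz(L,*f(q),.014)[:2] for q in [(290,308),(440,355),(398,213)]]);g=G-c
print(G.mean(0),np.hypot(*g.T),np.degrees(np.arctan2(g[:,1],g[:,0])))
# blob
m=cv2.inRange(L['im'],(150,150,150),(255,255,255)); n,l,st,ce=cv2.connectedComponentsWithStats(m)
for i in range(1,n):
    if st[i,4]>300: print(st[i],ce[i])
# stud thread ends in w1 : joints of thread seen at crop (340,263),(365,222),(452,232),(470,272)
W=np.load('pics/w1.npz')
for q in [(340,263),(365,222),(385,200),(452,232),(470,272)]:
    X=onz(W,159+q[0]/4-.4,121+q[1]/4-.4,.081)[:2]-[.4866,-.2489]; print(q,np.hypot(*X),np.degrees(np.arctan2(X[1],X[0])))
```

```text
[[0.5671 0.2183]
 [0.5682 0.1935]
 [0.5452 0.1768]
 [0.5202 0.1891]
 [0.5183 0.2158]
 [0.5431 0.2296]] [0.54370898 0.20385494] [0.02751598 0.02661477 0.02711523 0.02774621 0.02808703 0.02578996]
[31.59396491 37.1194948  33.17401854 32.14791014 34.73784519 31.25890851]
[0.54224544 0.20379283] [0.01558471 0.01612867 0.01267008] [ 125.70753361 -119.35316975    5.51077612]
[252  45  58  45 546] [272.41575092  60.82967033]
[ 403   96  109  101 2547] [457.92500982 144.25049077]
[ 226  145   57   61 1788] [253.63870246 173.10738255]
[  50  304  420   24 8488] [263.00895382 316.58058435]
(340, 263) 0.014276886103393178 87.86694784592869
(365, 222) 0.016240269152214867 50.19372491506455
(385, 200) 0.019099872468798938 32.58302082405141
(452, 232) 0.015457653041791896 -17.948342831490443
(470, 272) 0.013922178466305859 -54.04809496572516
```

```bash
python3 -m handwheel '[[[0,-0.3,2,-0.1],[-0.1,-0.6,5,-0.2],[-0.1,-0.6,8,-0.225],[-0.1,-0.6,11,-0.225],[-0.1,-0.6,13,-0.225],[-0.1,-0.6,14,-0.225],[-0.1,-0.6,14,-0.225],[-0.1,-0.6,14,-0.225]]]' 6.8 20
python3 - <<'E'
from h import *
print(delta([.5437,.2035,.026],33.3),monitor.get_state()['grip_width'])
p,im,D=grab('wrist','w3.png')
cv2.imwrite('pics/w3c.png',im[:,:,::-1])
E
```

```text
time_s: 3.42
tcp_pos: [0.5436, 0.2045, 0.0609]
ee_rot: [180.0, 0.0, 33.3]
force: [-0.7, -0.3, 0.4]
grip_width: 0.0679
finger_force: 0.0
[-4.600e-02  8.600e-02  3.494e+00  1.000e-03] 0.0679464436935746
```

View pics/w3c.png

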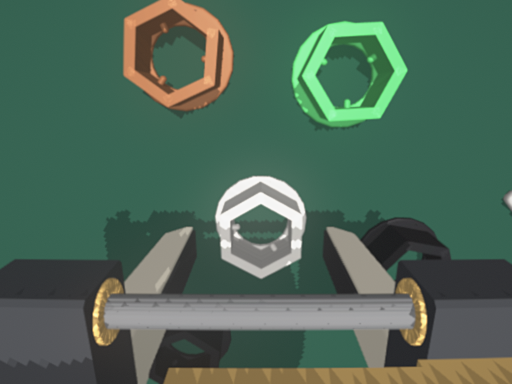

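The nut sits centred at (260,228) between the fingertips at columns 192 and 327, with its flats square to the jaws, so I descend and close.

```bash
python3 -m handwheel '[[[0,0.08,1.5,0],[0,0.08,2.6,0],[0,0.08,3.2,0],[0,0.08,3.5,0],[0,0.08,3.5,0]]]'
python3 -m handwheel '[[[0,0,0,0],[0,0,0,0],[0,0,0,0],[0,0,0,0],[0,0,0,0],[0,0,0,0]]]' 4 20
python3 -m handwheel '[[[0,0,-0.5,0],[0,0,-2,0],[0,0,-5,0],[0,0,-8.5,0],[0,0,-12,0],[0,0,-14,0],[0,0,-14.5,0],[0,0,-14.5,0]]]'
python3 - <<'E'
from h import *
print(delta([.4866,-.2489,.17],52)); s=monitor.get_state(); print(s)
p,im,D=grab('wrist','w4.png')
E
```

```text
time_s: 3.88
tcp_pos: [0.5435, 0.2052, 0.0254]
ee_rot: [-180.0, 0.0, 33.5]
force: [0.1, -0.1, -0.0]
grip_width: 0.0681
finger_force: 0.0
time_s: 4.38
tcp_pos: [0.544, 0.2051, 0.026]
ee_rot: [180.0, -0.0, 33.4]
force: [-0.5, -0.4, 4.6]
grip_width: 0.0459
finger_force: 20.0
time_s: 5.05
tcp_pos: [0.5441, 0.2054, 0.172]
ee_rot: [180.0, -0.1, 33.4]
force: [-0.6, 1.1, -2.9]
grip_width: 0.0458
finger_force: 20.0
[-29.841  34.739   0.2    -0.324]
{'time_s': 5.05, 'joint_positions': array([-22.77501862,  29.2661507 ,  -5.0181589 , 114.1774607 ,
         4.12239945,  36.57409315, -87.01244331]), 'joint_vel': array([-0.15315562,  2.75571583,  0.11224334,  1.66983551,  0.25436378,
       -1.66698855, -0.21022211]), 'effort': array([ 1.26846987e-01, -6.70245481e+01,  8.08489462e-02, -1.99946880e+01,
       -5.01288485e-02,  3.03813508e-01,  4.34129429e-02]), 'tcp_pos': array([0.54411016, 0.20543432, 0.17200058]), 'ee_rot': array([ 1.79979725e+02, -1.45560174e-01,  3.34492880e+01]), 'force': array([-0.63313592,  1.13086743, -2.86343001]), 'ft_torque': array([-0.01543544, -0.03335542, -0.01940375]), 'finger_force': 19.998854398727417, 'grip_width': 0.04575658621897364}
```

View pics/w4.png

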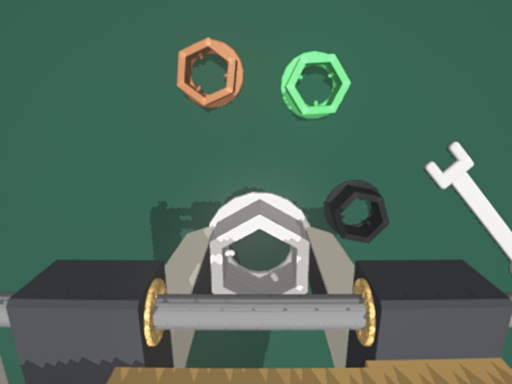

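Run:
```python
from h import *
L=np.load('pics/w4.npz'); g=cv2.cvtColor(L['im'],cv2.COLOR_RGB2GRAY)
for c in (256,259,262): print(c,g[186:250,c].tolist())
t=np.array([.54411,.20543]); y=np.radians(33.45); X=np.array([np.cos(y),np.sin(y)]);Y=np.array([np.sin(y),-np.cos(y)])
for v in (212,214,216,218): 
    P=onz(L,260,v,.176)[:2]-t; print('apex',v,P@X*1e3,P@Y*1e3)
for v in (191,192,193,194):
    P=onz(L,260,v,.150)[:2]-t; print('flange',v,P@X*1e3,P@Y*1e3)
```

```text
256 [97, 94, 84, 78, 74, 107, 166, 208, 249, 248, 246, 246, 248, 248, 216, 155, 139, 142, 142, 141, 142, 143, 142, 140, 141, 142, 141, 141, 140, 165, 230, 248, 247, 247, 247, 247, 246, 247, 247, 247, 246, 247, 250, 231, 149, 94, 82, 83, 85, 85, 85, 85, 84, 84, 85, 83, 83, 84, 83, 82, 82, 82, 82, 81]
259 [97, 96, 93, 83, 74, 92, 142, 212, 250, 248, 247, 247, 238, 186, 142, 138, 141, 141, 140, 141, 141, 140, 139, 139, 140, 140, 141, 139, 176, 246, 251, 248, 247, 247, 247, 247, 247, 247, 247, 247, 248, 252, 227, 122, 78, 81, 85, 85, 84, 84, 84, 85, 84, 84, 84, 84, 83, 83, 83, 83, 81, 82, 82, 82]
262 [97, 98, 96, 89, 78, 90, 142, 210, 250, 248, 246, 246, 247, 242, 200, 153, 145, 147, 148, 148, 148, 149, 147, 145, 145, 145, 146, 144, 145, 169, 227, 247, 247, 246, 247, 247, 246, 246, 246, 246, 246, 247, 250, 230, 145, 88, 81, 83, 84, 85, 85, 85, 83, 85, 83, 84, 83, 82, 83, 82, 82, 82, 81, 81]
apex 212 26.01176240258658 -0.3559834408175833
apex 214 25.062480559805138 -0.3543946784122389
apex 216 24.10992027772616 -0.35279950782499936
apex 218 23.154057180585887 -0.3511978831785483
flange 191 28.617207551901263 -0.2762863960251067
flange 192 28.076451957634877 -0.2753870341040259
flange 193 27.534803208882394 -0.27448592034514613
flange 194 26.99225805041218 -0.27358304867195476
```

```bash
python3 -m handwheel '[[[-1.5,1.8,0,-0.03],[-4,4.7,0,-0.06],[-6.5,7.6,0,-0.1],[-9,10.5,0,-0.13],[-11.5,13.5,0,-0.16],[-14,16.4,0,-0.19],[-16.5,19.3,0,-0.22],[-19,22.2,0,-0.26],[-21.5,25.1,0,-0.29],[-24,28.1,0,-0.324]]]'
python3 - <<'E'
from h import *
print(delta([.4878,-.2478,.165],52))
E
```

```text
time_s: 5.93
tcp_pos: [0.4967, -0.1628, 0.1685]
ee_rot: [-179.8, 0.1, 52.1]
force: [0.5, -0.2, -2.4]
grip_width: 0.0458
finger_force: 20.0
[-7.254e+00  4.519e+00  3.520e-01  2.000e-03]
```

```bash
python3 -m handwheel '[[[-2.5,1.5,0,0],[-5,3,0,0],[-6.8,4,0,0],[-7.45,4.46,0,0],[-7.45,4.46,0,0],[-7.45,4.46,0,0],[-7.45,4.46,0,0],[-7.45,4.46,0,0]]]'
python3 - <<'E'
from h import *
print(delta([.4878,-.2478,.165],52)); s=monitor.get_state(); print(s['tcp_pos'],s['ee_rot'],s['force'],s['ft_torque'])
p,im,D=grab('wrist','w5.png'); grab('scene','s5.png'); grab('side','d5.png')
def crop(f,x,y,w,h,s): return cv2.resize(cv2.imread(f)[y:y+h,x:x+w],None,fx=s,fy=s,interpolation=cv2.INTER_CUBIC)
A=np.vstack([np.hstack([crop('pics/s5.png',135,140,100,75,4),crop('pics/d5.png',270,125,100,75,4)]),np.hstack([crop('pics/w5.png',150,150,200,150,2),np.zeros((300,400,3),np.uint8)])])
cv2.imwrite('pics/c5.png',A)
E
```

```text
time_s: 6.6
tcp_pos: [0.488, -0.2458, 0.1703]
ee_rot: [-179.9, -0.0, 52.2]
force: [-0.2, 0.5, -2.6]
grip_width: 0.0456
finger_force: 20.0
[-0.173  0.107  0.529  0.003]
[ 0.48801974 -0.24577773  0.17029352] [-1.79949234e+02 -2.40083549e-02  5.21648618e+01] [-0.20090129  0.50603049 -2.64771973] [-0.08899762 -0.0658177   0.0335176 ]
```

View pics/c5.png

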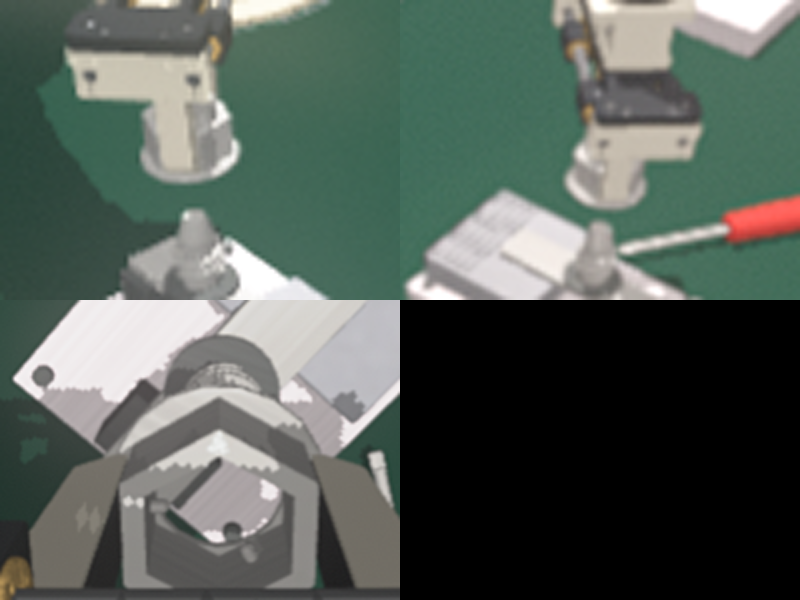

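Scene and side crops show the nut hovering centred over the stud, at columns 190 vs 193 and 605 vs 600. I make a small lateral correction, then lower it over the nose.

```bash
python3 -m handwheel '[[[-0.17,0.1,1,0],[-0.17,0.1,2.5,0],[-0.17,0.1,4,0],[-0.17,0.1,5,0],[-0.17,0.1,5.7,0],[-0.17,0.1,6.2,0],[-0.17,0.1,6.5,0],[-0.17,0.1,6.5,0],[-0.17,0.1,6.5,0]]]' - 12
python3 -m handwheel '[[[0,0,0.1,0],[0,0,0.2,0],[0,0,0.3,0],[0,0,0.4,0],[0,0,0.5,0],[0,0,0.5,0],[0,0,0.5,0]]]' - 8
```

```text
time_s: 7.5
tcp_pos: [0.4876, -0.2497, 0.1058]
ee_rot: [180.0, -0.0, 52.0]
force: [0.7, 0.2, -2.3]
grip_width: 0.0461
finger_force: 12.0
time_s: 8.08
tcp_pos: [0.4875, -0.2494, 0.1005]
ee_rot: [-180.0, -0.0, 52.0]
force: [1.2, 2.4, -2.7]
grip_width: 0.0459
finger_force: 8.0
```

Run:
```python
from h import *
s=monitor.get_state(); print(s['tcp_pos'],s['ee_rot'],s['force'],s['ft_torque'],s['joint_positions'])
```

```text
[ 0.48749683 -0.24940822  0.10054295] [-1.79993307e+02 -1.04255512e-02  5.20292575e+01] [ 1.22096022  2.37657377 -2.7258954 ] [ 0.39716229 -0.21680398  0.01503155] [ 28.11683223  33.8848218  -10.01594932 120.99972083  12.71347333
  26.08198107 -29.6502492 ]
```

The side force (+1.2, +2.4) N says the nut is about 1.5 mm off, towards −y, which matches the pose error. I centre it and continue.

```bash
python3 -m handwheel '[[[0.08,-0.03,0,0],[0.16,-0.06,0,0],[0.16,-0.06,0,0],[0.16,-0.06,0.05,0],[0.16,-0.06,0.1,0],[0.16,-0.06,0.15,0],[0.16,-0.06,0.2,0],[0.16,-0.06,0.2,0],[0.16,-0.06,0.2,0]]]' - 6
python3 -m handwheel '[[[0,0,0.05,0],[0,0,0.1,0],[0,0,0.15,0],[0,0,0.2,0],[0,0,0.2,0],[0,0,0.2,0]]]'
```

```text
time_s: 8.83
tcp_pos: [0.4879, -0.248, 0.0985]
ee_rot: [-180.0, 0.0, 52.0]
force: [-0.0, -0.7, -1.9]
grip_width: 0.0459
finger_force: 6.0
time_s: 9.33
tcp_pos: [0.4879, -0.248, 0.0965]
ee_rot: [-180.0, 0.0, 52.0]
force: [-0.0, 0.1, -2.5]
grip_width: 0.0461
finger_force: 6.0
```

```bash
python3 -m handwheel '[[[0,0,0.05,0],[0,0,0.1,0],[0,0,0.15,0],[0,0,0.15,0],[0,0,0.15,0]]]'
python3 -m handwheel '[[[0,0,0.05,0],[0,0,0.1,0],[0,0,0.1,0],[0,0,0.1,0]]]'
python3 -m handwheel '[[[0,0,0.05,0],[0,0,0.1,0],[0,0,0.1,0],[0,0,0.1,0]]]'
```

```text
time_s: 9.75
tcp_pos: [0.4879, -0.248, 0.0951]
ee_rot: [-180.0, 0.0, 52.0]
force: [-1.4, -0.4, -1.9]
grip_width: 0.046
finger_force: 6.0
time_s: 10.08
tcp_pos: [0.4879, -0.248, 0.0941]
ee_rot: [-180.0, 0.0, 52.0]
force: [-0.1, 0.2, -2.9]
grip_width: 0.0459
finger_force: 6.0
time_s: 10.42
tcp_pos: [0.4879, -0.248, 0.0931]
ee_rot: [-180.0, 0.0, 52.0]
force: [-0.4, 0.1, -2.5]
grip_width: 0.0462
finger_force: 6.0
```

```bash
python3 -m handwheel '[[[0,0,0.05,0],[0,0,0.1,0],[0,0,0.1,0],[0,0,0.1,0]]]'
python3 -m handwheel '[[[0,0,0.05,0],[0,0,0.1,0],[0,0,0.1,0],[0,0,0.1,0]]]'
```

```text
time_s: 10.75
tcp_pos: [0.488, -0.248, 0.0922]
ee_rot: [180.0, 0.0, 52.0]
force: [-0.5, -0.1, -0.7]
grip_width: 0.046
finger_force: 6.0
time_s: 11.08
tcp_pos: [0.488, -0.248, 0.0916]
ee_rot: [180.0, 0.0, 52.0]
force: [-1.3, 0.9, 6.3]
grip_width: 0.0457
finger_force: 6.0
```

Contact is at TCP 0.0925, so the nut's middle is about 19.5 mm below the tip: riding on the threads, as predicted. I relieve the press, then open the jaws slightly so the nut rests by its own weight and is turned like with a spanner.

```bash
cat >> h.py <<'E'
def top(n):
    s=monitor.get_state(); p,im,D=grab('wrist',n)
    o=s['tcp_pos']; y=np.radians(s['ee_rot'][2]); X=np.array([np.cos(y),np.sin(y)]);Y=np.array([np.sin(y),-np.cos(y)])
    v,u=np.mgrid[170:290,180:340]; Q=[]
    for a,b in zip(u.ravel(),v.ravel()):
        if D[b,a]>0: Q.append(pt(p,D,a,b))
    Q=np.array(Q); R=(Q-o)*1e3; x=R[:,:2]@X; yy=R[:,:2]@Y
    m=(x>12)&(x<22)&(abs(yy)<12)&(R[:,2]>-18)&(R[:,2]<12); h=Q[m,2]*1e3
    hist=np.histogram(h,bins=np.arange(70,115,1)); k=hist[0].argmax(); w=h[(h>hist[1][k]-1)&(h<hist[1][k]+2)]
    print('yaw %.1f tcpz %.4f top %.2f mid below tip %.2f n%d'%(s['ee_rot'][2],o[2],np.median(w),101-np.median(w)+15,len(w)),'F',s['force'].round(1),'T',s['ft_torque'].round(2))
E
python3 -m handwheel '[[[0,0,-0.04,0],[0,0,-0.08,0],[0,0,-0.08,0],[0,0,-0.08,0]]]' - 6; python3 -c "from h import *;top('t0.png')"
python3 -m handwheel '[[[0,0,0,0],[0,0,0,0],[0,0,0,0],[0,0,0,0]]]' 4.75 6; python3 -c "from h import *;top('t1.png')"
```

```text
time_s: 11.42
tcp_pos: [0.488, -0.248, 0.0919]
ee_rot: [180.0, -0.0, 52.0]
force: [-1.1, -0.7, 1.1]
grip_width: 0.0458
finger_force: 6.0
yaw 52.0 tcpz 0.0919 top 96.22 mid below tip 19.78 n614 F [-1.1 -0.7  1.1] T [0.01 0.03 0.  ]
time_s: 11.8
tcp_pos: [0.4879, -0.248, 0.0918]
ee_rot: [-180.0, 0.0, 52.0]
force: [0.2, -0.5, 0.1]
grip_width: 0.0473
finger_force: 0.0
yaw 52.0 tcpz 0.0918 top 96.18 mid below tip 19.82 n614 F [ 0.2 -0.5  0.1] T [-0.03 -0.03 -0.01]
```

View pics/t1.png

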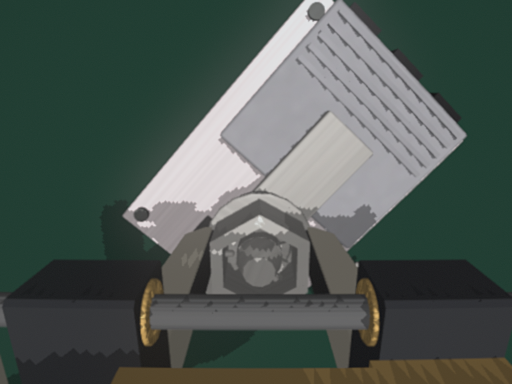

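The image shows the stud tip at (260,270) inside the nut's bore and the nut level. Depth puts the nut's middle 19.8 mm below the tip. I put the TCP on the axis and back off.

```bash
python3 -m handwheel '[[[-0.08,0,0,0],[-0.16,0,0,0],[-0.16,0,0,-0.07],[-0.16,0,0,-0.14],[-0.16,0,0,-0.21],[-0.16,0,0,-0.26],[-0.16,0,0,-0.26]]]'; python3 -c "from h import *;top('t2.png')"
python3 -m handwheel '[[[0,0,0,-0.06],[0,0,0,-0.12],[0,0,0,-0.17],[0,0,0,-0.17]]]'; python3 -c "from h import *;top('t3.png')"
```

```text
time_s: 12.43
tcp_pos: [0.4871, -0.2494, 0.0921]
ee_rot: [180.0, -0.0, 67.0]
force: [0.5, 0.7, 0.5]
grip_width: 0.0478
finger_force: 0.9
yaw 67.0 tcpz 0.0921 top 96.66 mid below tip 19.34 n460 F [0.5 0.7 0.5] T [ 0.03 -0.16  0.02]
time_s: 12.82
tcp_pos: [0.4872, -0.2494, 0.0921]
ee_rot: [180.0, -0.0, 76.7]
force: [1.0, 1.5, 2.3]
grip_width: 0.0476
finger_force: 1.4
yaw 76.7 tcpz 0.0921 top 97.24 mid below tip 18.76 n447 F [1.  1.5 2.3] T [-0.   -0.22 -0.05]
```

```bash
python3 -m handwheel '[[[0,0,0,-0.06],[0,0,0,-0.12],[0,0,0,-0.12]]]'|grep -E "yaw|force"; python3 -c "from h import *;top('t4.png')"
python3 -m handwheel '[[[0,0,0,-0.06],[0,0,0,-0.12],[0,0,0,-0.12]]]'|grep -E "force"; python3 -c "from h import *;top('t5.png')"
```

```text
force: [1.3, -0.3, 0.3]
finger_force: 0.8
yaw 83.5 tcpz 0.0920 top 97.60 mid below tip 18.40 n440 F [ 1.3 -0.3  0.3] T [ 0.03 -0.3  -0.04]
force: [1.6, 0.1, 0.9]
finger_force: 0.8
yaw 90.4 tcpz 0.0919 top 98.12 mid below tip 17.88 n430 F [1.6 0.1 0.9] T [ 0.01 -0.35  0.06]
```

```bash
python3 -m handwheel '[[[0,0,0,-0.05],[0,0,0,-0.1],[0,0,0,-0.1]]]'|grep -E "force"; python3 -c "from h import *;top('t6.png')"
```

```text
force: [-0.3, 0.6, -0.1]
finger_force: 0.2
yaw 96.0 tcpz 0.0917 top 98.29 mid below tip 17.71 n462 F [-0.3  0.6 -0.1] T [-0.02 -0.12  0.01]
```

```bash
python3 -m handwheel '[[[0,0,0,-0.05],[0,0,0,-0.08],[0,0,0,-0.08],[0,0,0,-0.08]]]'|grep -E "force"; python3 -c "from h import *;top('t7.png')"
```

```text
force: [0.7, 0.3, -0.2]
finger_force: 0.0
yaw 100.6 tcpz 0.0918 top 91.93 mid below tip 24.07 n426 F [ 0.7  0.3 -0.2] T [-0.02 -0.1   0.  ]
```

The nut dropped 6.4 mm to 24.1 mm below the tip, so it is in the gap. Now clockwise about a quarter turn, following it down.

```bash
python3 -m handwheel '[[[0,0,0.02,0.06],[0,0,0.05,0.12],[0,0,0.1,0.18],[0,0,0.12,0.24],[0,0,0.15,0.3],[0,0,0.17,0.36],[0,0,0.2,0.42],[0,0,0.2,0.42]]]'|grep -E "force"; python3 -c "from h import *;top('t8.png')"
```

```text
force: [-0.0, 0.1, -0.7]
finger_force: 0.0
yaw 76.4 tcpz 0.0899 top 90.46 mid below tip 25.54 n454 F [-0.   0.1 -0.7] T [-0.07 -0.04  0.03]
```

```bash
python3 -m handwheel '[[[0,0,0.03,0.07],[0,0,0.06,0.14],[0,0,0.09,0.21],[0,0,0.12,0.28],[0,0,0.15,0.35],[0,0,0.18,0.42],[0,0,0.2,0.5],[0,0,0.2,0.56],[0,0,0.2,0.56]]]'|grep -E "force"; python3 -c "from h import *;top('t9.png')"
python3 -m handwheel '[[[0,0,0.03,0.07],[0,0,0.06,0.14],[0,0,0.09,0.21],[0,0,0.12,0.28],[0,0,0.15,0.35],[0,0,0.18,0.42],[0,0,0.2,0.5],[0,0,0.2,0.56],[0,0,0.2,0.56]]]'|grep -E "force"; python3 -c "from h import *;top('t10.png')"
```

```text
force: [-0.4, 1.0, 0.4]
finger_force: 0.0
yaw 44.5 tcpz 0.0879 top 88.59 mid below tip 27.41 n495 F [-0.4  1.   0.4] T [-0.04  0.04  0.06]
force: [-0.0, 0.4, -0.5]
finger_force: 0.0
yaw 12.5 tcpz 0.0858 top 86.58 mid below tip 29.42 n516 F [-0.   0.4 -0.5] T [0.02 0.02 0.  ]
```

A fall of 5.35 mm matches a quarter turn in a 22.5 mm lead, at 29.4 mm below the tip. I release and retreat.

```bash
python3 -m handwheel '[[[0,0,0,0],[0,0,0,0],[0,0,0,0],[0,0,0,0],[0,0,0,0]]]' 7.5
python3 -m handwheel '[[[0,0,-0.5,0],[0,0,-1.5,0],[0,0,-3,0],[0,0,-5,0],[0,0,-7,0],[0,0,-9,0],[0,0,-11,0],[0,0,-12,0],[0,0,-12,0],[0,0,-12,0]]]'
python3 - <<'E'
from h import *
p,im,D=grab('wrist','w9.png')
b=proj(p,[.4868,-.249,.08]).astype(int); P=np.array([pt(p,D,u,v) for v in range(b[1]-60,b[1]+60) for u in range(b[0]-60,b[0]+60)])
r=np.hypot(P[:,0]-.4868,P[:,1]+.249); h=P[(r>.0185)&(r<.022),2]; print('ring height',np.percentile(h,[25,50,75]))
E
```

```text
time_s: 16.88
tcp_pos: [0.4869, -0.2493, 0.0859]
ee_rot: [-180.0, -0.0, 12.5]
force: [0.8, -0.3, 0.5]
grip_width: 0.0737
finger_force: 0.0
time_s: 17.72
tcp_pos: [0.487, -0.2493, 0.2063]
ee_rot: [180.0, -0.1, 12.5]
force: [-1.3, 0.1, -0.1]
grip_width: 0.0751
finger_force: 0.0
ring height [0.08562597 0.0863823  0.08695939]
```

View pics/w9.png

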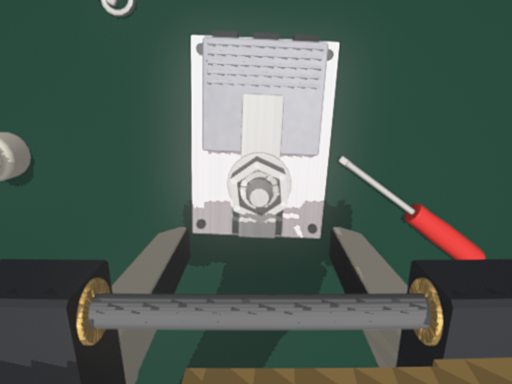

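The nut sits level on the stud at (260,188), its top at 86.4 mm (thread caught). The gripper is clear, and the screwdriver and jar are untouched.

```bash
python3 -c "from bench import manip;print(manip.sign_off())"
```

```text
the job is handed in; nothing more can be done
None
```

The steel flange nut is on the stud, flange down. I backed it off until it dropped 6.4 mm into the gap, turned it about 88° clockwise so the thread caught (middle 29.4 mm below the tip), then let go and handed the job in at about 18 s.

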